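Change the label roll at the blood-draw desk

ROBOT

A 6-joint arm with a two-finger parallel gripper is mounted at the origin on the work surface. World frame = base frame: x ahead of the robot, y to its left, z up, the work surface at z = 0. Lengths are in m, angles in rad, forces in N, time in s.
With the tool pointing down it reaches from about 0.375 to 0.975 m from the base axis. Payload 3.8 kg.
Tool frame: the origin (TCP) lies midway between the tips of the shut fingers; the grasp point (between the pads) lies 19 mm behind it; z points along the fingers, y is the line along which they close (so a half turn about z gives the same grasp; the last joint's range is limited). The gripper opens to 85 mm and grips with 20 to 120 N. Pads are 22 mm wide; open, the fingers measure 114 mm over their backs; the gripper's body (76 mm by 85 mm) begins 54 mm behind the grasp point. The pads swing forward as they close: fully open they stand 13 mm farther back than shut.
Start: joints at [-1.194, 0.264, 1.604, -0, 1.274, -0.037], TCP at [0.271, -0.618, 0.231] pointing down, gripper open.
Joint ranges: [-2.63, 2.63], [-0.94, 2.18], [0.31, 2.57], [-1.31, 4.45], [0, 2.66], [-2.55, 2.55]. Speed limits (rad/s): [2.57, 2.57, 3.14, 3.14, 3.14, 3.14].

INTERFACE

Orientations are given as a rotation vector (axis times angle).
In Python, from workcell import * gives the robot as it stands. The module is installed in compiled form; this text tells all that it offers.
- The arm moves only by the tool apply_moves, never from a script. Its arguments are lists of equal length, an entry for each row: "fingers": the opening, from 0 (shut) to 1 (fully open); "travel": the shift along the tool's x, y, z normalised to -1 to 1, where 1 is 0.05 m, a list of three; "rotation": the turn, a rotation vector about the tool's x, y, z normalised to -1 to 1, where 1 is 6 degrees, a list of three. In form: {"fingers": [fingers, ...], "travel": [[dx, dy, dz], ...], "rotation": [[ax, ay, az], ...]}. A call has 1 to 12 rows; each row shifts and turns the commanded pose from where the row before left it, along the tool's axes as they then stand; what a row does not reach is not made up. A row lasts 1/10 s, in which the tool goes at most 50 mm and 8.59 degrees, less where a joint would pass 70% of its speed; a pose out of reach is approached as far as the arm can. A call with a number of a shift or a turn outside -1 to 1 is refused whole. A call with a gripper value outside its range is refused whole. The fingers move at their own pace and stop on an object; "newtons" is the grip in N (left out, the last holds). Time passes only in rows, so rows that do not move let the fingers close. It gives the time, the measured TCP pose, the force, the opening and the grip force at its end, in the units of the state.
- read_state(): the state, without advancing time (a new reading comes with each control period).
- read_camera(name): name is "scene" or "top" or "wrist"; returns a dict with "image" (384x512x3 uint8, red, green, blue), "fx", "fy", "cx", "cy" (pixels), "extrinsics" (4x4, takes a point from world to camera coordinates). Camera axes: x right, y down, z forward; pixel columns grow to the right and rows downward; lengths in m; the calibration is good to about 2 mm. A picture is of the moment at which its call begins. There is no depth.
- finish_job(): hands the job in; it is judged then, once.
Trained networks look in the newest picture that a camera, given by its name, has taken for a name from the list of things; names that differ only in an ending like _2 or _b are one class to them, and where a whole thing is asked for, a point or a joint stands for the part that bears it (a point fixed in the world has none). Each returns a list of dicts, best first, with "p" (0 to 1); they miss things now and then, are a little off and sometimes report something else, mostly with a low value. They report only what shows in the picture. A call takes as long as a camera call. They do not tell look-alikes from the thing itself.
- regions_of(camera, name): "mask" (384x512 bool, what is visible of it) and "bbox" ([left, top, width, height] in pixels, round what is visible of it).
- tip_of(camera, name): "location" ([column, row] in pixels: a listed point, or the origin of a listed thing).
The state is a dict: "time": time; "q": joint angles; "joint_vel": joint speeds; "joint_torque": joint torques, N m; "tool_pos": TCP position; "tcp_rot": TCP orientation; "wrist_force": force on the tool from outside, world axes, zero at the start; "torque": the same for the moment, N m; "width": opening from 0.0 (shut) to 1.0 (fully open); "grip_force": force on a finger pad.
Only numpy, scipy, OpenCV 4.12 (cv2) and the standard library are available. Lean on these libraries where they do the work, as an engineer would, in place of code of your own. Each camera call takes 0.05 s, during which the arm holds its last target. There are 200 camera calls.

TASK

One of the two upright spindles of the label stand carries only a bare, spent core: take that core off and put it in the discard tray. Slip the fresh, full label roll over the freed spindle, its bare core end up, and lower it gently, without letting it drop, until it sits fully down on the stand's plate. Leave the part-used roll on the other spindle and everything else on the table where they are.

Things in the scene. Friction and masses are not known exactly. Their poses are not given: they have to be found in the camera images.
- stand: label stand: grey steel plate 120 mm (x) x 260 mm (y) x 12 mm thick, screwed down, with two upright round aluminium spindles 140 mm apart along its y axis; each spindle is 22 mm in diameter and 75 mm tall above the plate, its top 12 mm tapering to 10 mm. Origin at the centre of the plate's underside, z up
- spindle_left (a point): foot of the spindle on the stand's +y side: on its axis, at the plate's upper face (spindle tip 75 mm above), z up
- spindle_right (a point): foot of the spindle on the stand's -y side: on its axis, at the plate's upper face (spindle tip 75 mm above), z up
- spent_core: spent core: a bare cardboard tube, 40 mm outside, bore 26 mm, 88 mm long, open at both ends, no paper on it; at the start it stands over one of the two spindles, resting on the plate. Origin on its axis at the lower end, z along the axis, up
- spent_core_mid (a point): middle of the spent core: on its axis, 44 mm from either end
- used_roll: part-used label roll on the other spindle: paper 64 mm across and 50 mm high at the lower end of a cardboard core (40 mm outside, bore 26 mm, 88 mm long), so that the core stands 38 mm proud above the paper. To be left alone. Origin on the axis at the lower end, z up
- fresh_roll: fresh, full label roll standing on the table: paper 92 mm across and 50 mm high at the lower end of a cardboard core (40 mm outside, bore 26 mm, 88 mm long, open right through), so that the core stands 38 mm proud above the paper and can be gripped there. Origin on the axis at the lower end, z along the axis, up
- tray: discard tray: open white plastic box, 160 mm (x) x 130 mm (y) outside, walls 4 mm, 55 mm high, fixed. Origin at the centre of its underside
- tray_in (a point): centre of the tray's inner floor (4 mm above the table); axes along the tray's sides, z up
- tube_rack_large: bystander: large rack of capped blood tubes: block 100 x 188 mm, 100 mm high over the caps; origin at the centre of its underside
- tube_rack_small: bystander: small rack of capped blood tubes: block 100 x 122 mm, 100 mm high over the caps; origin at the centre of its underside
- sanitiser: bystander: white pump bottle, 72 mm across, 190 mm high; origin at the centre of its underside
- reagent_jar: bystander: small green glass jar with white lid, 52 mm across, 75 mm high; origin at the centre of its underside
- marker: bystander: black marker pen lying flat, 138 mm long along its x axis, 14 mm thick; origin under its middle
- tape_roll: bystander: low ring of white surgical tape lying flat, 76 mm across, hole 54 mm, 25 mm high, not a label roll; origin at the centre of its underside
Mind the look-alikes: they are no part of the job. Leave any red look-alike of the fresh_roll alone. What is shaped like the tray but purple is not meant.

How it is judged:
At the end, for the whole second after the job is handed in: Fresh roll on the freed spindle: axes within 6 mm, upright within 0.08 rad, lower end within 4 mm of the plate. Spent core in the tray: its middle within 76 mm (x), 61 mm (y) and 55 mm above the centre of its floor. Used roll within 20 mm of its start. All three at rest (under 0.03 m/s) (((horizontal distance between fresh_roll and spindle_left below 0.006 m and z of fresh_roll in the frame of spindle_left between -0.004 and 0.004 m) or (horizontal distance between fresh_roll and spindle_right below 0.006 m and z of fresh_roll in the frame of spindle_right between -0.004 and 0.004 m)) and angle between fresh_roll's own z axis and vertical below 0.08 rad and x of spent_core_mid in the frame of tray_in between -0.076 and 0.076 m and y of spent_core_mid in the frame of tray_in between -0.061 and 0.061 m and z of spent_core_mid in the frame of tray_in below 0.055 m and distance of used_roll from where it was at the start of the episode below 0.02 m and linear speed of each of fresh_roll, spent_core, used_roll below 0.03 m/s); the robot touches nothing.
It fails at once if the fresh roll is dropped (moves faster than 0.5 m/s out of the fingers) (linear speed of fresh_roll above 0.5 m/s and contact force between the fingers and fresh_roll below 0.2 N).
It fails at once if the part-used roll is moved by more than 20 mm (distance of used_roll from where it was at the start of the episode above 0.02 m).
It fails at once if a bystander is moved by more than 30 mm or tipped over (distance of any of tube_rack_large, tube_rack_small, sanitiser, reagent_jar, marker, tape_roll from where it was at the start of the episode above 0.03 m or angle between any of tube_rack_large, tube_rack_small, sanitiser, reagent_jar, marker, tape_roll's own z axis and vertical above 0.5 rad).
It also fails if it takes over 66 s, if anything falls off the work surface, if the arm or the gripper's body presses on something with over 40 N, if the wrist force passes 120 N, or if a joint passes its speed limit or range.

## Working session

There is one attempt and no reset: what is moved stays moved. The work goes in short steps, Python scripts to look and compute and a tool call to move; the robot and the scene stay as the last step left them, time stands still between calls to the robot, and variables do not carry over. Pictures are saved under pics/ and viewed, at most 10 in all, crops included, and the job is handed in when it is done.

Besides the shell and the picture viewer there is one more tool, called after "Call:" in YAML: its name, and indented under it one key for each argument. apply_moves: Moves the arm, as the interface text tells. Scaled input: -1 to 1 covers 0.05 m each way for a shift and 6 degrees each way for a turn. Its arguments: {"type":"object","properties":{"fingers":{"type":"array","items":{"type":"number"}},"travel":{"type":"array","items":{"type":"array","items":{"type":"number"}}},"rotation":{"type":"array","items":{"type":"array","items":{"type":"number"}}},"newtons":{"type":"number"}},"required":["fingers","travel","rotation"]}

```bash
mkdir -p pics; cat > h.py <<'E'
from workcell import *
import numpy as np, cv2
from scipy.spatial.transform import Rotation as R
def ray(c,uv,z):
    E=np.array(c["extrinsics"]);Rm=E[:3,:3];o=-Rm.T@E[:3,3]
    d=Rm.T@np.array([(uv[0]-c["cx"])/c["fx"],(uv[1]-c["cy"])/c["fy"],1])
    return o+d*(z-o[2])/d[2]
def proj(c,p):
    E=np.array(c["extrinsics"]);q=E[:3,:3]@np.array(p)+E[:3,3]
    return np.array([c["fx"]*q[0]/q[2]+c["cx"],c["fy"]*q[1]/q[2]+c["cy"]])
def cam(n,f=None):
    c=read_camera(n)
    if f: cv2.imwrite("pics/"+f,c["image"][:,:,::-1])
    return c
E
python3 - <<'E'
from h import *
print(read_state())
cs={n:cam(n,n+"0.png") for n in("top","scene")}
cv2.imwrite("pics/both.png",cv2.resize(np.vstack([c["image"][:,:,::-1] for c in cs.values()]),(400,600)))
Z=dict(stand=0,spindle_left=.012,spindle_right=.012,spent_core=.012,spent_core_mid=.056,used_roll=.012,fresh_roll=0,tray=0,tray_in=.004,sanitiser=0,tube_rack_large=0,tube_rack_small=0,reagent_jar=0,marker=0,tape_roll=0)
for k,z in Z.items():
  for n,c in cs.items():
    print(k,n,[(round(d["p"],2),np.round(d["location"]).tolist(),np.round(ray(c,d["location"],z),3)[:2].tolist()) for d in tip_of(n,k)[:3]])
E
```

```text
{'time': 0.0, 'q': array([-1.19390398e+00,  2.64742218e-01,  1.60536788e+00,  4.07036840e-05,
        1.27368922e+00, -3.69058212e-02]), 'joint_vel': array([-0.00108238,  0.0008579 , -0.00183584, -0.00045681, -0.00080984,
       -0.00014354]), 'joint_torque': array([-3.78703204e-03, -5.15123677e+01, -3.67314613e+01, -5.08823405e-05,
        1.31854636e-02,  3.71919540e-06]), 'tool_pos': array([ 0.27115137, -0.61735407,  0.22997269]), 'tcp_rot': array([-3.07245964e+00, -6.44898657e-01,  5.25799722e-04]), 'wrist_force': array([-0.88703351,  0.12587624,  0.13629786]), 'torque': array([0.03704281, 0.04341399, 0.03699763]), 'grip_force': 0.0, 'width': 0.9984456363255008}
stand top [(0.73, [250.0, 164.0], [0.573, 0.003]), (0.57, [158.0, 121.0], [0.712, 0.286]), (0.45, [224.0, 232.0], [0.366, 0.081])]
stand scene [(0.94, [250.0, 218.0], [0.572, -0.001]), (0.44, [162.0, 186.0], [0.421, -0.318])]
spindle_left top [(0.73, [224.0, 159.0], [0.588, 0.08])]
spindle_left scene [(0.79, [272.0, 218.0], [0.579, 0.066])]
spindle_right top [(0.65, [272.0, 159.0], [0.585, -0.064]), (0.62, [273.0, 159.0],
[... 1398 characters left out ...]
, [0.771, -0.109])]
tube_rack_large scene [(0.97, [194.0, 270.0], [0.797, -0.113])]
tube_rack_small top [(0.77, [215.0, 96.0], [0.792, 0.11]), (0.59, [289.0, 223.0], [0.392, -0.112])]
tube_rack_small scene [(0.66, [284.0, 273.0], [0.783, 0.11])]
reagent_jar top [(0.71, [344.0, 103.0], [0.762, -0.294])]
reagent_jar scene [(0.75, [132.0, 255.0], [0.758, -0.289]), (0.53, [274.0, 220.0], [0.577, 0.07]), (0.17, [275.0, 220.0], [0.574, 0.074])]
marker top [(0.55, [225.0, 234.0], [0.362, 0.08])]
marker scene [(0.62, [275.0, 184.0], [0.377, 0.06]), (0.4, [162.0, 190.0], [0.447, -0.312])]
tape_roll top [(0.58, [287.0, 225.0], [0.385, -0.105])]
tape_roll scene [(0.76, [224.0, 181.0], [0.374, -0.116])]
```

View pics/top0.png

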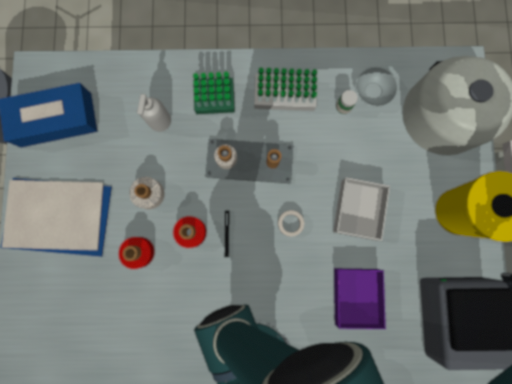

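View pics/scene0.png

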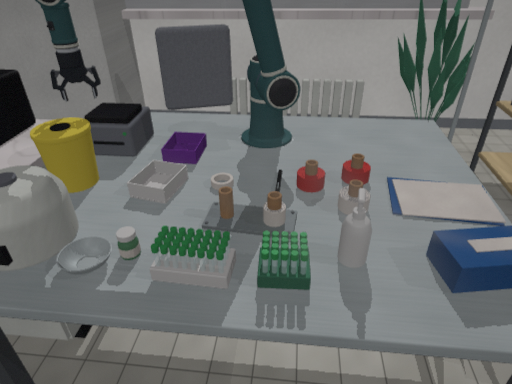

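The bare core is on the right (-y) spindle at top-view px (273,157). The used roll is at (225,155), the white fresh roll at (147,193) and the white tray at (361,208). The red rolls at (190,232) and (136,252) and the purple tray are decoys. I'll turn the tool to yaw 90° first, so that tool x is world +y and tool y is world +x.

Call:
apply_moves:
  fingers: [1,1,1,1,1,1,1,1,1,1,1,1]
  travel:
    - [0,0,-0.2]
    - [0,0,-0.2]
    - [0,0,-0.2]
    - [0,0,-0.2]
    - [0,0,-0.2]
    - [0,0,-0.2]
    - [0,0,-0.2]
    - [0,0,-0.2]
    - [0,0,0]
    - [0,0,0]
    - [0,0,0]
    - [0,0,0]
  rotation:
    - [0,0,-1]
    - [0,0,-1]
    - [0,0,-1]
    - [0,0,-1]
    - [0,0,-1]
    - [0,0,-1]
    - [0,0,-1]
    - [0,0,-1]
    - [0,0,-1]
    - [0,0,-1]
    - [0,0,-1.0]
    - [0,0,-0.05]

```text
time: 2.8
tool_pos: [0.2714, -0.618, 0.3113]
tcp_rot: [-2.221, -2.222, 0.0]
wrist_force: [0.1, -1.4, 0.6]
width: 1.004
grip_force: 0.0
```

Call:
apply_moves:
  fingers: [1,1,1,1,1,1,1,1,1,1,1,1]
  travel:
    - [0.95,0.4,0]
    - [0.95,0.4,0]
    - [0.95,0.4,0]
    - [0.95,0.4,0]
    - [0.95,0.4,0]
    - [0.95,0.4,0]
    - [0.95,0.4,0]
    - [0.95,0.4,0]
    - [0.95,0.4,0]
    - [0.95,0.4,0]
    - [0.95,0.4,0]
    - [0,0,0]
  rotation:
    - [0,0,0]
    - [0,0,0]
    - [0,0,0]
    - [0,0,0]
    - [0,0,0]
    - [0,0,0]
    - [0,0,0]
    - [0,0,0]
    - [0,0,0]
    - [0,0,0]
    - [0,0,0]
    - [0,0,0]

```text
time: 4.0
tool_pos: [0.4864, -0.1057, 0.3115]
tcp_rot: [-2.216, -2.226, -0.004]
wrist_force: [-0.8, -0.2, -0.5]
width: 1.003
grip_force: 0.0
```

```bash
python3 - <<'E'
from h import *
s=read_state();print(s["time"],s["tool_pos"],R.from_rotvec(s["tcp_rot"]).as_matrix().round(3).tolist(),s["q"].round(2))
c=cam("wrist","w1.png")
E=np.array(c["extrinsics"]);print("cam",(-E[:3,:3].T@E[:3,3]).round(3),E[2,:3].round(2),c["fx"])
for k,z in dict(spent_core=.012,spent_core_mid=.056,spindle_right=.012,spindle_left=.012,used_roll=.012).items():
    print(k,[(round(d["p"],2),np.round(d["location"]).tolist(),ray(c,d["location"],z).round(3)[:2].tolist()) for d in tip_of("wrist",k)[:3]])
E
```

```text
4.0 [ 0.48638866 -0.10569184  0.31154934] [[-0.005, 1.0, 0.001], [1.0, 0.005, 0.002], [0.002, 0.001, -1.0]] [-0.27 -0.12  1.87  0.    1.39 -0.27]
cam [ 0.486 -0.031  0.454] [ 0.   -0.29 -0.96] 337.41094765367535
spent_core [(0.91, [330.0, 116.0], [0.579, -0.067])]
spent_core_mid [(0.86, [333.0, 118.0], [0.574, -0.065])]
spindle_right [(0.63, [329.0, 118.0], [0.578, -0.069])]
spindle_left []
used_roll []
```

View pics/w1.png

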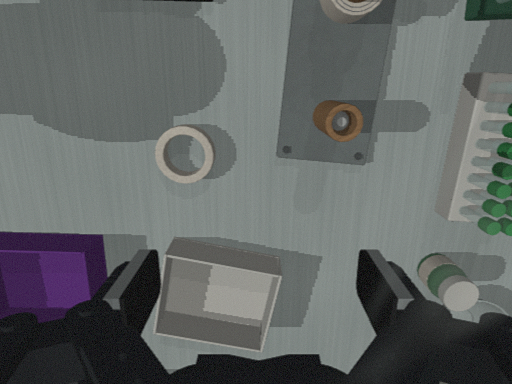

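The wrist view shows the spent core's top ring centred at about (343,122) with the spindle tip at (342,121). The tray's rim corners are at about (172,240), (282,260), (263,350) and (156,332).

```bash
python3 - <<'E'
from h import *
c=cam("wrist");t=cam("top")
im=c["image"].astype(int)
print("ring",ray(c,(343,122),.1).round(4),"tip",ray(c,(342,121),.087).round(4))
# brown mask
m=((im[...,0]-im[...,2])>35).astype(np.uint8);ys,xs=np.where(m[80:170,290:390]);print("brown bbox",xs.min()+290,xs.max()+290,ys.min()+80,ys.max()+80,len(xs))
for p in [(172,240),(282,260),(263,350),(156,332)]: print(ray(c,p,.055).round(3)[:2])
rs=regions_of("wrist","tray")
for r in rs: print(r["p"],r["bbox"])
for r in regions_of("top","tray"):
  P=cv2.boxPoints(cv2.minAreaRect(np.argwhere(r["mask"])[:,::-1].astype(np.float32)))
  print(r["p"],P.round().tolist(),ray(t,P.mean(0),.045).round(3))
for r in regions_of("top","fresh_roll"): print("fresh",r["p"],r["bbox"])
print("fresh top px",ray(t,(143,189),.088).round(3))
E
```

```text
ring [ 0.5723 -0.0738  0.1   ] tip [ 0.5744 -0.0741  0.087 ]
brown bbox 316 365 95 133 1042
[ 0.373 -0.229]
[ 0.516 -0.258]
[ 0.491 -0.404]
[ 0.339 -0.372]
0.97 [153.8, 234.0, 133.1, 113.0]
0.75 [2.1, 227.8, 109.1, 95.2]
0.92 [[345.0, 270.0], [384.0, 270.0], [384.0, 329.0], [345.0, 329.0]] [ 0.175 -0.313  0.045]
fresh 0.92 [118.6, 236.1, 37.7, 34.1]
fresh 0.74 [173.2, 216.0, 32.3, 32.8]
fresh 0.71 [126.8, 178.8, 37.8, 31.5]
fresh top px [0.488 0.301 0.088]
```

Call:
apply_moves:
  fingers: [1,1,1,1,1,1]
  travel:
    - [0.2,0.5,0]
    - [0.2,0.5,0.4]
    - [0.2,0.5,0.6]
    - [0.05,0.26,0.6]
    - [0,0,0.6]
    - [0,0,0]
  rotation:
    - [0,0,0]
    - [0,0,0]
    - [0,0,0]
    - [0,0,0]
    - [0,0,0]
    - [0,0,0]

```text
time: 5.15
tool_pos: [0.5693, -0.0781, 0.1957]
tcp_rot: [-2.216, -2.215, 0.009]
wrist_force: [-1.0, -0.1, -1.2]
width: 1.002
grip_force: 0.0
```

```bash
python3 - <<'E'
from h import *
s=read_state();print(s["time"],s["tool_pos"])
c=cam("wrist","w2.png")
for p,z in [((.574,-.073,.1),0),((.574,-.073,.087),0),((.574,-.073,.012),0)]: print(proj(c,p).round(1))
im=c["image"].copy()
E
```

```text
5.15 [ 0.56931624 -0.07814499  0.19567778]
[265.4 185.4]
[265.2 180.7]
[264.5 160.2]
```

View pics/w2.png

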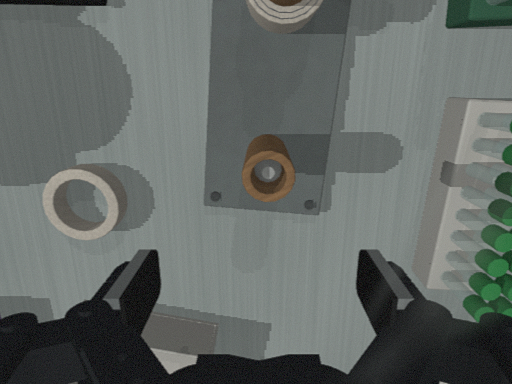

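The core's top ring is now at (269,175) with the spindle tip at (268,172). I'll refine the position from those.

```bash
python3 - <<'E'
from h import *
s=read_state();c=cam("wrist")
print(s["tool_pos"],ray(c,(269,175),.1).round(4),ray(c,(268,172),.087).round(4))
g=cv2.cvtColor(c["image"],cv2.COLOR_RGB2HSV)
m=((c["image"][...,0].astype(int)-c["image"][...,2])>30).astype(np.uint8)
n,l,st,ce=cv2.connectedComponentsWithStats(m);print([ (st[i].tolist()) for i in range(1,n) if st[i][4]>300])
E
```

```text
[ 0.57075127 -0.07850952  0.19862613] [ 0.5785 -0.0663  0.1   ] [ 0.578  -0.0673  0.087 ]
[[240, 134, 52, 66, 1702]]
```

Call:
apply_moves:
  fingers: [1,1,1,1,1,1,1,1]
  travel:
    - [0.23,0.15,0]
    - [0,0,0.4]
    - [0,0,0.5]
    - [0,0,0.5]
    - [0,0,0.5]
    - [0,0,0.5]
    - [0,0,0.27]
    - [0,0,0]
  rotation:
    - [0,0,0]
    - [0,0,0]
    - [0,0,0]
    - [0,0,0]
    - [0,0,0]
    - [0,0,0]
    - [0,0,0]
    - [0,0,0]

```text
time: 6.05
tool_pos: [0.5799, -0.0666, 0.0672]
tcp_rot: [-2.22, -2.221, 0.001]
wrist_force: [-0.2, 0.8, 0.2]
width: 0.998
grip_force: 0.0
```

Call:
apply_moves:
  fingers: [0.3,0.3,0.3,0.3,0.3,0.3,0.3,0.3,0.3,0.3]
  travel:
    - [0,0,0]
    - [0,0,0]
    - [0,0,0]
    - [0,0,0]
    - [0,0,0]
    - [0,0,0]
    - [0,0,0]
    - [0,0,0]
    - [0,0,0]
    - [0,0,0]
  rotation:
    - [0,0,0]
    - [0,0,0]
    - [0,0,0]
    - [0,0,0]
    - [0,0,0]
    - [0,0,0]
    - [0,0,0]
    - [0,0,0]
    - [0,0,0]
    - [0,0,0]
  newtons: 30

```text
time: 7.05
tool_pos: [0.5782, -0.0673, 0.0692]
tcp_rot: [-2.219, -2.22, 0.005]
wrist_force: [-9.0, -0.7, 8.1]
width: 0.464
grip_force: 29.3
```

Gripped at width 0.464, which is about 40 mm. Next I lift it straight up.

Call:
apply_moves:
  fingers: [0.3,0.3,0.3,0.3,0.3,0.3,0.3,0.3,0.3,0.3]
  travel:
    - [0,0,-0.1]
    - [0,0,-0.2]
    - [0,0,-0.3]
    - [0,0,-0.3]
    - [0,0,-0.4]
    - [0,0,-0.4]
    - [0,0,-0.4]
    - [0,0,-0.4]
    - [0,0,-0.3]
    - [0,0,0]
  rotation:
    - [0,0,0]
    - [0,0,0]
    - [0,0,0]
    - [0,0,0]
    - [0,0,0]
    - [0,0,0]
    - [0,0,0]
    - [0,0,0]
    - [0,0,0]
    - [0,0,0]

```text
time: 8.05
tool_pos: [0.5835, -0.0674, 0.2128]
tcp_rot: [2.216, 2.216, 0.009]
wrist_force: [0.1, 0.4, -1.6]
width: 0.466
grip_force: 30.7
```

```bash
python3 - <<'E'
from h import *
s=read_state();c=cam("wrist","w3.png");t=cam("top")
print(s["tool_pos"],s["width"],s["grip_force"],s["wrist_force"])
for n,cc in(("top",t),("scene",cam("scene"))):
  for k,z in(("tray_in",.004),("fresh_roll",0)):
    print(n,k,[(round(d["p"],2),ray(cc,d["location"],z).round(3)[:2].tolist()) for d in tip_of(n,k)])
E
```

```text
[ 0.58351934 -0.06742011  0.21275003] 0.46591721852475293 30.711210630834103 [ 0.05752782  0.35951426 -1.64577957]
top tray_in [(0.87, [0.425, -0.327]), (0.75, [0.434, -0.319]), (0.68, [0.174, -0.303]), (0.53, [0.777, 0.106]), (0.22, [0.48, 0.314])]
top fresh_roll [(0.83, [0.367, 0.185]), (0.76, [0.316, 0.332]), (0.28, [0.359, 0.073])]
scene tray_in [(0.89, [0.219, -0.284]), (0.7, [0.442, -0.315])]
scene fresh_roll [(0.88, [0.373, 0.182]), (0.87, [0.486, 0.312]), (0.7, [0.311, 0.324]), (0.33, [0.587, 0.001])]
```

View pics/w3.png

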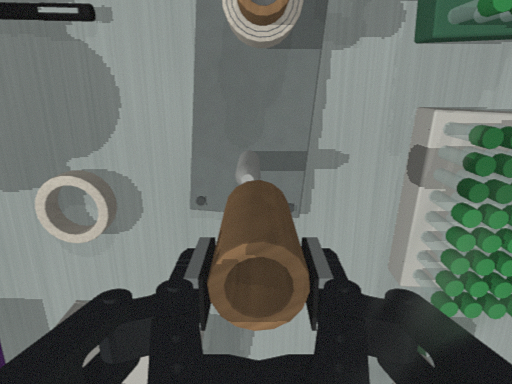

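The core is held clear of the spindle (spindle tip at about (249,165)). Now to the tray.

Call:
apply_moves:
  fingers: [0.3,0.3,0.3,0.3,0.3,0.3,0.3,0.3,0.3,0.3]
  travel:
    - [-0.3,-0.2,0]
    - [-0.6,-0.4,0]
    - [-0.7,-0.4,0]
    - [-0.7,-0.4,0]
    - [-0.7,-0.4,0]
    - [-0.7,-0.4,0]
    - [-0.7,-0.4,0]
    - [-0.4,-0.3,0]
    - [-0.2,-0.1,0]
    - [0,0,0]
  rotation:
    - [0,0,0]
    - [0,0,0]
    - [0,0,0]
    - [0,0,0]
    - [0,0,0]
    - [0,0,0]
    - [0,0,0]
    - [0,0,0]
    - [0,0,0]
    - [0,0,0]

```text
time: 9.4
tool_pos: [0.4292, -0.3182, 0.2075]
tcp_rot: [-2.224, -2.218, 0.0]
wrist_force: [0.7, 0.8, 0.5]
width: 0.461
grip_force: 30.7
```

Call:
apply_moves:
  fingers: [0.3,0.3,0.3,0.3,0.3,0.3,0.3,0.3,0.3,0.3]
  travel:
    - [0,0,0.3]
    - [0,0,0.4]
    - [0,0,0.4]
    - [0,0,0.4]
    - [0,0,0.4]
    - [0,0,0.4]
    - [0,0,0.3]
    - [0,0,0.2]
    - [0,0,0.1]
    - [0,0,0]
  rotation:
    - [0,0,0]
    - [0,0,0]
    - [0,0,0]
    - [0,0,0]
    - [0,0,0]
    - [0,0,0]
    - [0,0,0]
    - [0,0,0]
    - [0,0,0]
    - [0,0,0]

```text
time: 10.4
tool_pos: [0.4305, -0.3169, 0.0625]
tcp_rot: [-2.221, -2.222, 0.0]
wrist_force: [-0.7, 0.2, 0.5]
width: 0.463
grip_force: 30.7
```

```bash
python3 - <<'E'
from h import *
s=read_state();c=cam("wrist","w4.png")
print(s["time"],s["tool_pos"],s["width"],s["grip_force"],s["wrist_force"])
E
```

```text
10.4 [ 0.43047388 -0.31686216  0.06249413] 0.46316899235748493 30.69582475349307 [-0.68166046  0.21554783  0.53419387]
```

View pics/w4.png

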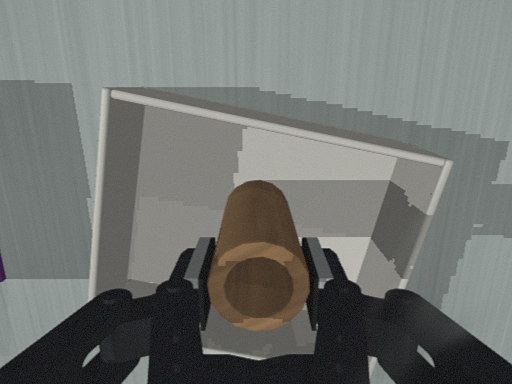

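The core hangs inside the tray, near the middle. I lower it a touch, open, and rise.

Call:
apply_moves:
  fingers: [0.3,0.3,0.3,0.6,0.8,0.8,0.8,0.8]
  travel:
    - [0,0,0.03]
    - [0,0,0.02]
    - [0,0,0]
    - [0,0,0]
    - [0,0,0]
    - [0,0,0]
    - [0,0,0]
    - [0,0,0]
  rotation:
    - [0,0,0]
    - [0,0,0]
    - [0,0,0]
    - [0,0,0]
    - [0,0,0]
    - [0,0,0]
    - [0,0,0]
    - [0,0,0]

```text
time: 11.25
tool_pos: [0.4302, -0.317, 0.0602]
tcp_rot: [-2.221, -2.221, 0.0]
wrist_force: [0.7, -0.4, -0.8]
width: 0.798
grip_force: 0.0
```

Call:
apply_moves:
  fingers: [0.8,0.8,0.8,0.8,1,1,1,1,1]
  travel:
    - [0,0,-0.2]
    - [0,0,-0.3]
    - [0,0,-0.5]
    - [0,0,-0.7]
    - [0,0,-0.8]
    - [0,0,-0.8]
    - [0,0,-0.7]
    - [0,0,-0.5]
    - [0,0,0]
  rotation:
    - [0,0,0]
    - [0,0,0]
    - [0,0,0]
    - [0,0,0]
    - [0,0,0]
    - [0,0,0]
    - [0,0,0]
    - [0,0,0]
    - [0,0,0]

```text
time: 12.15
tool_pos: [0.4325, -0.3189, 0.2924]
tcp_rot: [2.213, 2.214, 0.002]
wrist_force: [0.5, -0.2, 0.7]
width: 0.999
grip_force: 0.0
```

```bash
python3 - <<'E'
from h import *
s=read_state();c=cam("wrist","w5.png")
print(s["time"],s["tool_pos"],s["width"],s["wrist_force"])
for k,z in(("spent_core_mid",.048),("spent_core",.004),("tray_in",.004)):
    print(k,[(round(d["p"],2),ray(c,d["location"],z).round(3)[:2].tolist()) for d in tip_of("wrist",k)])
E
```

```text
12.15 [ 0.43254236 -0.3189041   0.29244489] 0.9986631233491885 [ 0.52595554 -0.17837031  0.6502627 ]
spent_core_mid [(0.63, [0.428, -0.315])]
spent_core [(0.93, [0.429, -0.319])]
tray_in [(0.86, [0.426, -0.322]), (0.83, [0.177, -0.301])]
```

Call:
apply_moves:
  fingers: [1,1,1,1,1,1,1,1]
  travel:
    - [0.4,0.3,0]
    - [0.8,0.5,0.1]
    - [0.8,0.6,0.2]
    - [0.8,0.6,0.2]
    - [0.8,0.5,0.2]
    - [0.5,0.3,0.1]
    - [0.28,0.1,0]
    - [0,0,0]
  rotation:
    - [0,0,0]
    - [0,0,0]
    - [0,0,0]
    - [0,0,0]
    - [0,0,0]
    - [0,0,0]
    - [0,0,0]
    - [0,0,0]

```text
time: 13.15
tool_pos: [0.5735, -0.098, 0.244]
tcp_rot: [-2.216, -2.223, 0.003]
wrist_force: [-1.2, -1.3, -0.2]
width: 1.002
grip_force: 0.0
```

Call:
apply_moves:
  fingers: [1,1]
  travel:
    - [0,0,0]
    - [0,0,0]
  rotation:
    - [0,0,0]
    - [0,0,0]

```text
time: 13.35
tool_pos: [0.5735, -0.101, 0.2459]
tcp_rot: [2.223, 2.22, -0.001]
wrist_force: [0.3, -0.6, 0.6]
width: 1.0
grip_force: 0.0
```

```bash
python3 - <<'E'
from h import *
c=cam("wrist","w6.png");s=read_state()
print(s["time"],s["tool_pos"])
for k,z in(("spindle_right",.012),("stand",0),("used_roll",.012),("spindle_left",.012)):
    print(k,[(round(d["p"],2),np.round(d["location"]).tolist(),ray(c,d["location"],z).round(4)[:2].tolist()) for d in tip_of("wrist",k)])
a=proj(c,(.578,-.067,.05)).astype(int);print(a)
cr=c["image"][a[1]-50:a[1]+50,a[0]-66:a[0]+66,::-1];cv2.imwrite("pics/w6c.png",cv2.resize(cr,None,fx=6,fy=6,interpolation=cv2.INTER_CUBIC));print("origin",a-[66,50])
E
```

```text
13.4 [ 0.57360162 -0.10111526  0.24601984]
spindle_right [(0.58, [264.0, 124.0], [0.5806, -0.0672])]
stand [(0.59, [264.0, 56.0], [0.5799, 0.0046])]
used_roll [(0.5, [106.0, 166.0], [0.3997, -0.1141])]
spindle_left []
[262 128]
origin [196  78]
```

View pics/w6c.png

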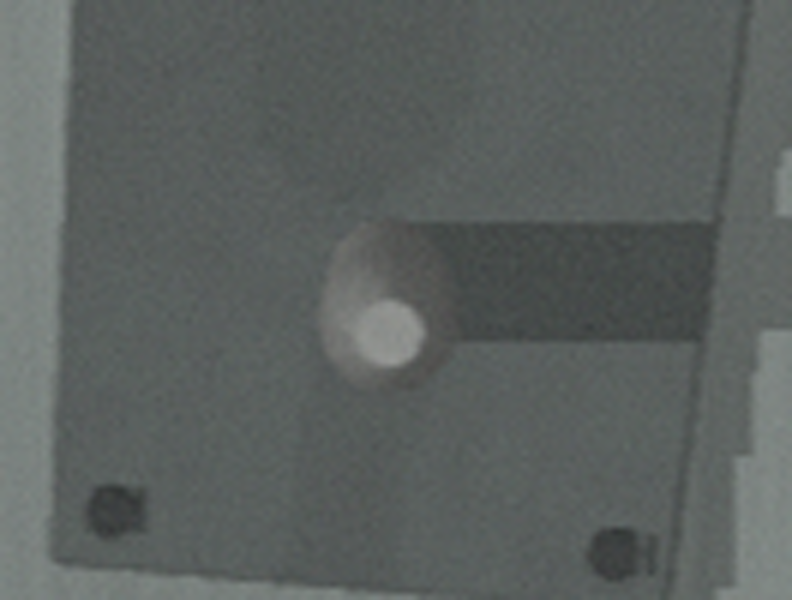

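The spindle tip shows at crop (390,333), which is full-image px (261,133.5).

Call:
apply_moves:
  fingers: [1,1,1,1,1,1,1,1,1,1,1,1]
  travel:
    - [0.4,-0.1,0]
    - [0.7,-0.2,0]
    - [0.8,-0.2,0]
    - [0.8,-0.2,0]
    - [0.8,-0.2,0]
    - [0.8,-0.2,0]
    - [0.8,-0.2,0]
    - [0.8,-0.2,0]
    - [0.7,-0.2,0]
    - [0.4,-0.07,0]
    - [0,0,0]
    - [0,0,0]
  rotation:
    - [0,0,0]
    - [0,0,0]
    - [0,0,0]
    - [0,0,0]
    - [0,0,0]
    - [0,0,0]
    - [0,0,0]
    - [0,0,0]
    - [0,0,0]
    - [0,0,0]
    - [0,0,0]
    - [0,0,0]

```text
time: 14.8
tool_pos: [0.4856, 0.2502, 0.2458]
tcp_rot: [2.22, 2.222, -0.0]
wrist_force: [0.6, -0.1, -0.9]
width: 1.001
grip_force: 0.0
```

```bash
cat >> h.py <<'E'
def wcam(pos,c):  # reuse calibration of the wrist camera for a past pose with the same orientation
    d=dict(c);E=np.array(c["extrinsics"]).copy();s=read_state()["tool_pos"]
    o=-E[:3,:3].T@E[:3,3]+np.array(pos)-s;E[:3,3]=-E[:3,:3]@o;d["extrinsics"]=E;return d
E
python3 - <<'E'
from h import *
c=cam("wrist","w7.png");s=read_state()
print(s["time"],s["tool_pos"],s["tcp_rot"])
print("tip",ray(wcam((.5736,-.1011,.2460),c),(261,133.5),.087))
for k,z in(("fresh_roll",0),):
    print(k,[(round(d["p"],2),np.round(d["location"]).tolist(),ray(c,d["location"],z).round(4)[:2].tolist()) for d in tip_of("wrist",k)])
print(proj(c,(.486,.308,.088)))
E
```

```text
14.85 [0.48572475 0.24963398 0.24574677] [ 2.22112804e+00  2.22094770e+00 -3.45315598e-04]
tip [ 0.57626786 -0.06628897  0.087     ]
fresh_roll [(0.83, [256.0, 100.0], [0.4837, 0.3093]), (0.72, [100.0, 81.0], [0.3123, 0.3294]), (0.69, [162.0, 208.0], [0.3688, 0.1819])]
[258.34206567 106.32839654]
```

View pics/w7.png

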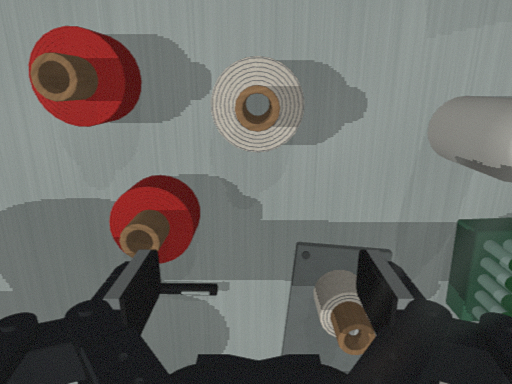

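The fresh roll's core top is at (257,108), right where expected. I approach it and grip with the TCP about 3 mm above the paper.

Call:
apply_moves:
  fingers: [1,1,1,1,1,1,1,1,1,1,1,1]
  travel:
    - [0.5,0,0]
    - [0.6,0,0.1]
    - [0.03,0,0.4]
    - [0,0,0.5]
    - [0,0,0.5]
    - [0,0,0.5]
    - [0,0,0.5]
    - [0,0,0.5]
    - [0,0,0.4]
    - [0,0,0.3]
    - [0,0,0.12]
    - [0,0,0]
  rotation:
    - [0,0,0]
    - [0,0,0]
    - [0,0,0]
    - [0,0,0]
    - [0,0,0]
    - [0,0,0]
    - [0,0,0]
    - [0,0,0]
    - [0,0,0]
    - [0,0,0]
    - [0,0,0]
    - [0,0,0]

```text
time: 16.1
tool_pos: [0.4854, 0.306, 0.054]
tcp_rot: [-2.222, -2.22, 0.002]
wrist_force: [-0.1, -0.3, -0.7]
width: 1.002
grip_force: 0.0
```

Call:
apply_moves:
  fingers: [0.3,0.3,0.3,0.3,0.3,0.3,0.3,0.3,0.3,0.3]
  travel:
    - [0,0,0]
    - [0,0,0]
    - [0,0,0]
    - [0,0,0]
    - [0,0,0]
    - [0,0,0]
    - [0,0,0]
    - [0,0,0]
    - [0,0,0]
    - [0,0,0]
  rotation:
    - [0,0,0]
    - [0,0,0]
    - [0,0,0]
    - [0,0,0]
    - [0,0,0]
    - [0,0,0]
    - [0,0,0]
    - [0,0,0]
    - [0,0,0]
    - [0,0,0]
  newtons: 60

```text
time: 17.1
tool_pos: [0.4865, 0.3075, 0.0562]
tcp_rot: [2.221, 2.221, 0.004]
wrist_force: [-0.9, -1.7, 7.3]
width: 0.453
grip_force: 60.6
```

```bash
python3 - <<'E'
from h import *
s=read_state()
print({k:np.round(s[k],4) for k in("time","tool_pos","tcp_rot","width","grip_force","wrist_force","torque")})
E
```

```text
{'time': np.float64(17.1), 'tool_pos': array([0.4865, 0.3075, 0.0562]), 'tcp_rot': array([2.2207, 2.2213, 0.0036]), 'width': np.float64(0.4526), 'grip_force': np.float64(60.6078), 'wrist_force': array([-0.8713, -1.7082,  7.2624]), 'torque': array([-0.0321,  0.2711,  0.0489])}
```

Call:
apply_moves:
  fingers: [0.3,0.3,0.3,0.3,0.3,0.3,0.3,0.3,0.3,0.3,0.3,0.3]
  travel:
    - [0,0,-0.1]
    - [0,0,-0.2]
    - [0,0,-0.3]
    - [0,0,-0.3]
    - [0,0,-0.3]
    - [0,0,-0.4]
    - [0,0,-0.4]
    - [0,0,-0.4]
    - [0,0,-0.3]
    - [0,0,-0.2]
    - [0,0,-0.1]
    - [0,0,0]
  rotation:
    - [0,0,0]
    - [0,0,0]
    - [0,0,0]
    - [0,0,0]
    - [0,0,0]
    - [0,0,0]
    - [0,0,0]
    - [0,0,0]
    - [0,0,0]
    - [0,0,0]
    - [0,0,0]
    - [0,0,0]

```text
time: 18.3
tool_pos: [0.4858, 0.307, 0.2053]
tcp_rot: [2.221, 2.221, 0.001]
wrist_force: [0.2, -0.3, -3.4]
width: 0.456
grip_force: 60.6
```

```bash
python3 - <<'E'
from h import *
c=cam("wrist","w8.png");s=read_state()
print({k:np.round(s[k],4) for k in("time","tool_pos","tcp_rot","width","grip_force","wrist_force","torque")})
p=s["tool_pos"]
# core top expected 0.088-0.0562 above TCP
for h in(.0318,): print(proj(c,p+[0,0,h]),ray(c,(258,289),p[2]+h)-p)
E
```

```text
{'time': np.float64(18.35), 'tool_pos': array([0.4853, 0.3067, 0.2044]), 'tcp_rot': array([-2.2212e+00, -2.2215e+00,  7.0000e-04]), 'width': np.float64(0.4524), 'grip_force': np.float64(60.5807), 'wrist_force': array([ 0.4479,  0.1101, -1.9784]), 'torque': array([ 0.0746, -0.0562,  0.0248])}
[256.33968586 292.80967837] [0.00063332 0.00167331 0.0318    ]
```

View pics/w8.png

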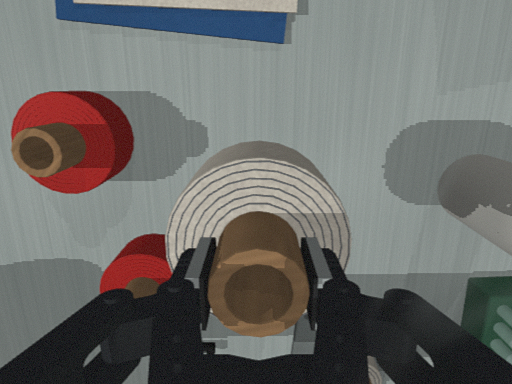

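The fresh roll hangs upright, with its core's top centre at (258,293), within 1 mm of the TCP axis. I carry it over the spindle.

Call:
apply_moves:
  fingers: [0.3,0.3,0.3,0.3,0.3,0.3,0.3,0.3,0.3,0.3,0.3,0.3]
  travel:
    - [-0.2,0.1,0]
    - [-0.5,0.1,0]
    - [-0.7,0.2,0]
    - [-0.9,0.2,0]
    - [-0.9,0.2,0]
    - [-0.9,0.2,0]
    - [-0.9,0.2,0]
    - [-0.9,0.2,0]
    - [-0.7,0.2,0]
    - [-0.5,0.12,0]
    - [-0.27,0.1,0]
    - [-0.1,0,0]
  rotation:
    - [0,0,0]
    - [0,0,0]
    - [0,0,0]
    - [0,0,0]
    - [0,0,0]
    - [0,0,0]
    - [0,0,0]
    - [0,0,0]
    - [0,0,0]
    - [0,0,0]
    - [0,0,0]
    - [0,0,0]

```text
time: 19.55
tool_pos: [0.5765, -0.0682, 0.2037]
tcp_rot: [-2.223, -2.219, 0.001]
wrist_force: [-0.3, -0.0, -3.4]
width: 0.453
grip_force: 60.7
```

Call:
apply_moves:
  fingers: [0.3,0.3,0.3]
  travel:
    - [0,0,0]
    - [0,0,0]
    - [0,0,0]
  rotation:
    - [0,0,0]
    - [0,0,0]
    - [0,0,0]

```text
time: 19.85
tool_pos: [0.5763, -0.0653, 0.2046]
tcp_rot: [-2.219, -2.223, -0.0]
wrist_force: [-0.3, -0.5, -2.4]
width: 0.455
grip_force: 60.7
```

```bash
python3 - <<'E'
from h import *
P=[]
for i in range(4):
    c=cam("wrist");s=read_state();P.append(np.r_[s["tool_pos"],s["tcp_rot"],s["wrist_force"]])
print(np.round(P,4)[:,:6],np.mean(P,0).round(4))
E
```

```text
[[ 5.7640e-01 -6.5400e-02  2.0470e-01 -2.2193e+00 -2.2232e+00 -2.0000e-04]
 [ 5.7650e-01 -6.5500e-02  2.0480e-01 -2.2194e+00 -2.2234e+00 -2.0000e-04]
 [ 5.7650e-01 -6.5700e-02  2.0480e-01 -2.2197e+00 -2.2231e+00 -3.0000e-04]
 [ 5.7650e-01 -6.5800e-02  2.0480e-01  2.2199e+00  2.2229e+00  3.0000e-04]] [ 5.7650e-01 -6.5600e-02  2.0480e-01 -1.1096e+00 -1.1117e+00 -1.0000e-04
 -3.0000e-04 -1.6810e-01 -2.8398e+00]
```

Call:
apply_moves:
  fingers: [0.3,0.3,0.3,0.3,0.3,0.3,0.3,0.3,0.3,0.3,0.3,0.3]
  travel:
    - [-0.02,0,0.1]
    - [0,0,0.2]
    - [0,0,0.2]
    - [0,0,0.2]
    - [0,0,0.2]
    - [0,0,0.1]
    - [0,0,0.1]
    - [0,0,0.06]
    - [0,0,0.06]
    - [0,0,0.06]
    - [0,0,0.06]
    - [0,0,0]
  rotation:
    - [0,0,0]
    - [0,0,0]
    - [0,0,0]
    - [0,0,0]
    - [0,0,0]
    - [0,0,0]
    - [0,0,0]
    - [0,0,0]
    - [0,0,0]
    - [0,0,0]
    - [0,0,0]
    - [0,0,0]

```text
time: 21.25
tool_pos: [0.5763, -0.0676, 0.1373]
tcp_rot: [-2.221, -2.221, 0.001]
wrist_force: [-0.5, -0.2, -3.1]
width: 0.452
grip_force: 60.7
```

```bash
python3 - <<'E'
from h import *
P=[]
for i in range(3):
    c=cam("wrist","w9.png");s=read_state();P.append(np.r_[s["tool_pos"],s["wrist_force"],s["torque"]])
print(np.round(P,4))
E
```

```text
[[ 5.7640e-01 -6.7600e-02  1.3750e-01  4.3820e-01  8.1550e-01 -1.6852e+00
   1.9100e-02 -7.5000e-03  6.7000e-03]
 [ 5.7660e-01 -6.7600e-02  1.3770e-01 -4.1510e-01  3.3690e-01 -1.0437e+00
  -2.4200e-02  8.0000e-04  5.1900e-02]
 [ 5.7670e-01 -6.7600e-02  1.3790e-01  1.8130e-01  6.6460e-01 -2.6026e+00
   3.8600e-02 -5.8300e-02 -3.4200e-02]]
```

View pics/w9.png

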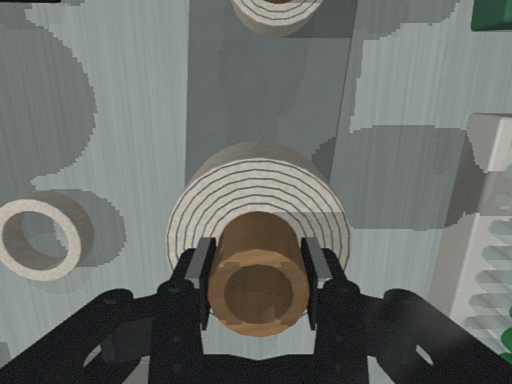

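With no contact force, the bore is over the tapered tip. I keep lowering slowly past the taper and check the force.

Call:
apply_moves:
  fingers: [0.3,0.3,0.3,0.3,0.3,0.3,0.3,0.3]
  travel:
    - [0,0,0.05]
    - [0,0,0.05]
    - [0,0,0.05]
    - [0,0,0.05]
    - [0,0,0.05]
    - [0,0,0.05]
    - [0,0,0.05]
    - [0,0,0]
  rotation:
    - [0,0,0]
    - [0,0,0]
    - [0,0,0]
    - [0,0,0]
    - [0,0,0]
    - [0,0,0]
    - [0,0,0]
    - [0,0,0]

```text
time: 22.2
tool_pos: [0.5763, -0.0675, 0.1196]
tcp_rot: [-2.221, -2.221, 0.001]
wrist_force: [-0.2, 0.4, -2.6]
width: 0.454
grip_force: 60.7
```

Past the taper (lower end at z ≈ 0.063) and still free. I lower another 47 mm, to about 2 mm above the plate.

Call:
apply_moves:
  fingers: [0.3,0.3,0.3,0.3,0.3,0.3,0.3,0.3,0.3,0.3,0.3,0.3]
  travel:
    - [0,0,0.05]
    - [0,0,0.1]
    - [0,0,0.1]
    - [0,0,0.1]
    - [0,0,0.1]
    - [0,0,0.1]
    - [0,0,0.1]
    - [0,0,0.1]
    - [0,0,0.1]
    - [0,0,0.06]
    - [0,0,0.03]
    - [0,0,0]
  rotation:
    - [0,0,0]
    - [0,0,0]
    - [0,0,0]
    - [0,0,0]
    - [0,0,0]
    - [0,0,0]
    - [0,0,0]
    - [0,0,0]
    - [0,0,0]
    - [0,0,0]
    - [0,0,0]
    - [0,0,0]

```text
time: 23.4
tool_pos: [0.5765, -0.0676, 0.0728]
tcp_rot: [-2.221, -2.221, 0.0]
wrist_force: [0.2, 0.7, -3.8]
width: 0.457
grip_force: 60.6
```

Call:
apply_moves:
  fingers: [0.3,0.3,0.3]
  travel:
    - [0,0,0.03]
    - [0,0,0]
    - [0,0,0]
  rotation:
    - [0,0,0]
    - [0,0,0]
    - [0,0,0]

```text
time: 23.7
tool_pos: [0.5765, -0.0675, 0.0716]
tcp_rot: [-2.221, -2.221, -0.0]
wrist_force: [-0.1, 2.0, -2.3]
width: 0.459
grip_force: 60.7
```

Call:
apply_moves:
  fingers: [0.3,0.3,0.3,0.3,0.3,0.3]
  travel:
    - [0,0,0.03]
    - [0,0,0.02]
    - [0,0,0.02]
    - [0,0,0]
    - [0,0,0]
    - [0,0,0]
  rotation:
    - [0,0,0]
    - [0,0,0]
    - [0,0,0]
    - [0,0,0]
    - [0,0,0]
    - [0,0,0]

```text
time: 24.3
tool_pos: [0.5766, -0.0675, 0.0682]
tcp_rot: [-2.221, -2.221, -0.0]
wrist_force: [-1.2, 3.0, -0.2]
width: 0.458
grip_force: 60.9
```

Call:
apply_moves:
  fingers: [0.3,0.3,0.3,0.3]
  travel:
    - [0,0,0.02]
    - [0,0,0.02]
    - [0,0,0]
    - [0,0,0]
  rotation:
    - [0,0,0]
    - [0,0,0]
    - [0,0,0]
    - [0,0,0]

```text
time: 24.7
tool_pos: [0.5766, -0.0675, 0.0682]
tcp_rot: [-2.221, -2.221, -0.0]
wrist_force: [-6.5, 5.1, 12.2]
width: 0.45
grip_force: 62.0
```

The force has risen to 12 N with the TCP stopped at z = 0.0682, so the roll is seated (0.0682 − 0.0562 = 0.012, the plate's upper face). Release and rise.

Call:
apply_moves:
  fingers: [0.45,0.5,0.6,0.8,0.8,0.8,0.8,0.8]
  travel:
    - [0,0,0]
    - [0,0,0]
    - [0,0,0]
    - [0,0,0]
    - [0,0,0]
    - [0,0,0]
    - [0,0,0]
    - [0,0,0]
  rotation:
    - [0,0,0]
    - [0,0,0]
    - [0,0,0]
    - [0,0,0]
    - [0,0,0]
    - [0,0,0]
    - [0,0,0]
    - [0,0,0]

```text
time: 25.5
tool_pos: [0.5766, -0.0677, 0.0661]
tcp_rot: [2.221, 2.222, -0.0]
wrist_force: [0.1, -0.3, -0.7]
width: 0.796
grip_force: 0.0
```

Call:
apply_moves:
  fingers: [0.8,0.8,0.8,0.8,0.8,0.8,0.8,0.8,0.8,0.8]
  travel:
    - [0,0,-0.1]
    - [0,0,-0.2]
    - [0,0,-0.4]
    - [0,0,-0.5]
    - [0,0,-0.6]
    - [0,0,-0.6]
    - [-0.5,0,-0.5]
    - [-0.5,0,-0.3]
    - [-0.3,0,0]
    - [0,0,0]
  rotation:
    - [0,0,0]
    - [0,0,0]
    - [0,0,0]
    - [0,0,0]
    - [0,0,0]
    - [0,0,0]
    - [0,0,0]
    - [0,0,0]
    - [0,0,0]
    - [0,0,0]

```text
time: 26.5
tool_pos: [0.5767, -0.1342, 0.2267]
tcp_rot: [2.223, 2.218, 0.001]
wrist_force: [0.1, 0.5, -0.2]
width: 0.803
grip_force: 0.0
```

```bash
python3 - <<'E'
from h import *
c=cam("wrist");sc=cam("scene");t=cam("top");s=read_state()
print(s["time"],s["tool_pos"],s["wrist_force"])
for n,cc in(("wrist",c),("scene",sc),("top",t)):
  for k,z in(("fresh_roll",.012),("spent_core_mid",.048),("tray_in",.004),("used_roll",.012)):
    print(n,k,[(round(d["p"],2),ray(cc,d["location"],z).round(3)[:2].tolist()) for d in tip_of(n,k)][:3])
b=cv2.resize(sc["image"][130:290,100:310,::-1],(395,300))
cv2.imwrite("pics/end.png",np.hstack([cv2.resize(c["image"][:,:,::-1],(400,300)),b]))
E
```

```text
26.65 [ 0.57556564 -0.13180812  0.22448538] [-0.36546514  0.12876318  0.07754957]
wrist fresh_roll [(0.55, [0.579, -0.066])]
wrist spent_core_mid []
wrist tray_in []
wrist used_roll []
scene fresh_roll [(0.89, [0.33, 0.323]), (0.71, [0.373, 0.185]), (0.56, [0.588, -0.067])]
scene spent_core_mid [(0.67, [0.449, -0.317]), (0.18, [0.637, 0.085])]
scene tray_in [(0.65, [0.43, -0.327]), (0.62, [0.177, -0.294])]
scene used_roll [(0.89, [0.596, 0.075]), (0.46, [0.445, -0.308])]
top fresh_roll [(0.96, [0.317, 0.322]), (0.8, [0.364, 0.18]), (0.57, [0.57, -0.057])]
top spent_core_mid []
top tray_in [(0.83, [0.418, -0.321]), (0.72, [0.176, -0.3])]
top used_roll [(0.89, [0.597, 0.076]), (0.6, [0.705, 0.269])]
```

View pics/end.png

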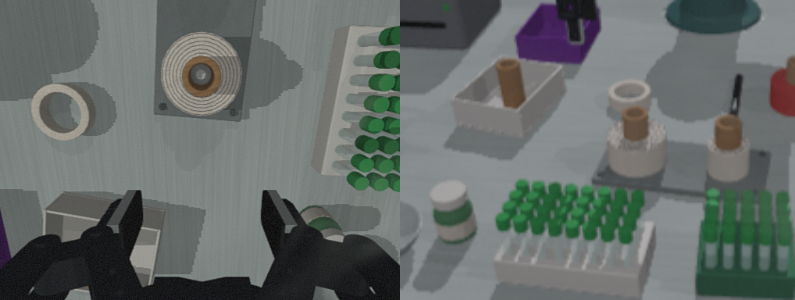

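The left half shows the fresh roll seated, with the spindle tip centred in its bore at (201,75). The right half shows the spent core standing in the white tray at (511,83) and the used roll in place.

```bash
python3 -c "
from workcell import *
print(finish_job())"
```

```text
the job is handed in; nothing more can be done
None
```

I handed the job in at about 27 s: the fresh roll is seated on the freed right spindle, the spent core is standing in the white tray, and the last pictures show the used roll and nearby bystanders in place; no verdict came back.

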